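Clear the flux jar out of the repair cradle and load the LED module

TASK

A flux jar has been left standing in the oblong pocket of the white repair cradle. First move that jar to the shallow open tray, standing upright and never tipped over; then lay the oblong LED module, dots up, flat in the freed pocket.

Things in the scene. Friction and masses are not known exactly. Their poses are not given: they have to be found in the camera images.
- jar: The obstacle: a closed jar, amber glass with a paper label and a black lid, 44 mm in diameter all the way up and 60 mm tall, about 0.12 kg, standing in the oblong pocket of the cradle, not always in its middle. Origin: centre of its underside; z up. (A like jar stands elsewhere on the bench, at the far edge: leave it.)
- pocket (a point): Centre of the grey floor of the oblong pocket in the fixed white cradle (a block 211 x 89 mm, 26 mm high). The pocket is 110 mm (along x) by 65 mm (y), 6 mm deep; its floor lies 20 mm above the bench, the block's top 6 mm above this point. x points along the pocket to a second, square pocket (65 mm, 99.5 mm on) where an 18 mm tall finned heatsink lies and stays; z up.
- led_module: The oblong LED module: a rigid slab 90 mm (x) by 45 mm (y), 30 mm thick, grey with a black upper face carrying rows of white dots, about 0.11 kg, lying dots up on the bench. Origin: centre of its underside; x along its length, z up. Either way round in the pocket is right. (A square tile of 52 mm with the same face lies elsewhere: leave it.)
- tray: Shallow open empty tray of blue plastic, fixed to the bench, 150 mm (x) by 130 mm (y) outside, 20 mm high, walls and floor about 4 to 5 mm thick. Origin: centre of its underside on the bench; z up. It lies to the left or right of the cradle, the LED module to the other side.
Mind the look-alikes: they are no part of the job. Leave any green, pink or red look-alike of the led_module alone.

How it is judged (in metres and radians):
On the way:
1. the jar stands upright in the tray, let go, while the LED module is not yet near the pocket (x of jar in the frame of tray between -0.056 and 0.056 m and y of jar in the frame of tray between -0.046 and 0.046 m and z of jar in the frame of tray below 0.01 m and angle between jar's own z axis and vertical below 0.17 rad and contact force between the fingers and jar below 0.1 N and linear speed of jar below 0.02 m/s and horizontal distance between led_module and pocket above 0.08 m), for 0.2 s.
At the end, for the whole second after the job is handed in: Jar upright (10 degrees) on the tray floor. LED module dots up on the oblong pocket's floor: centre within 15 mm on each axis, along the pocket within 17 degrees, flat within 5 degrees, underside at most 4 mm above the floor. Both released and at rest (x of jar in the frame of tray between -0.056 and 0.056 m and y of jar in the frame of tray between -0.046 and 0.046 m and z of jar in the frame of tray below 0.01 m and angle between jar's own z axis and vertical below 0.17 rad and contact force between the fingers and jar below 0.1 N and linear speed of each of jar, led_module below 0.02 m/s and x of led_module in the frame of pocket between -0.015 and 0.015 m and y of led_module in the frame of pocket between -0.015 and 0.015 m and z of led_module in the frame of pocket below 0.004 m and angle between led_module's own z axis and vertical below 0.1 rad and angle between the x axis of led_module and the x axis of pocket, either way round below 0.3 rad and contact force between the fingers and led_module below 0.1 N); the robot touches nothing.
It fails at once if the jar is tipped over (more than 45 degrees) (angle between jar's own z axis and vertical above 0.785 rad).
It also fails if it takes over 54 s, if anything falls off the work surface, if the arm or the gripper's body presses on something with over 40 N, if the wrist force passes 120 N, or if a joint passes its speed limit or range.

ROBOT

A 6-joint arm with a two-finger parallel gripper is mounted at the origin on the work surface. World frame = base frame: x ahead of the robot, y to its left, z up, the work surface at z = 0. Lengths are in mm, angles in degrees, forces in N, time in s.
With the tool pointing down it reaches from about 425 to 1125 mm from the base axis. Payload 14.9 kg.
Tool frame: the origin (TCP) lies midway between the tips of the shut fingers; the grasp point (between the pads) lies 19 mm behind it; z points along the fingers, y is the line along which they close (so a half turn about z gives the same grasp; the last joint's range is limited). The gripper opens to 91 mm and grips with 3 to 60 N. Pads are 32 mm wide; open, the fingers measure 118 mm over their backs; the gripper's body (76 mm by 178 mm) begins 60 mm behind the grasp point.
Start: joints at [-66.881, 21.709, 99.362, -0, 58.929, -1.908], TCP at [296.127, -634.292, 213.932] pointing down, gripper open.
Joint ranges: [-158.91, 158.91], [-42.39, 125.64], [0.06, 152.35], [-60.88, 240.88], [17.5, 164.5], [-176.32, 176.32]. Speed limits (degrees/s): [108.29, 108.29, 136.94, 180, 180, 180].

INTERFACE

Orientations are given as [roll, pitch, yaw] about the fixed x, y, z axes, in that order (R = Rz(yaw) Ry(pitch) Rx(roll)).
In Python, from workcell import bot, get_image, workorder, spot_in, pinpoint gives the robot as it stands.
- The arm moves only by the tool arm_command, never from a script. Its argument "increments" is a list that holds one entry, the list of rows, each a list of 5 numbers: the shift along the tool's x, y, z in m, then the turn about the tool's z in rad, then the closure in counts, from 0 (fully open) to 255 (shut). A call has 1 to 20 rows; each row is the pose to reach, as a shift and turn from the pose commanded when the call began, along the tool's axes at that moment; what a row does not reach only later rows make up. A row lasts 1/8 s, in which the tool goes at most 62.5 mm and 10.7 degrees, less where a joint would pass 70% of its speed; a pose out of reach is approached as far as the arm can. A call with a gripper value outside its range is refused whole. The fingers move at their own pace and stop on an object; "force" is the grip in N (left out, the last holds). Time passes only in rows, so rows that repeat a pose let the fingers close. It gives the time, the measured TCP pose, the force, the opening and the grip force at its end, in the units of the state.
- bot.sense(): the state, without advancing time (a new reading comes with each control period).
- get_image(name): name is "side" or "top"; returns a dict with "img" (384x512x3 uint8, blue, green, red), "depth" (384x512 float32, mm along the optical axis (not along the pixel's ray), 0 where there is no reading), "camera_matrix" (3x3 intrinsics, pixels), "dist_coeffs" ([k1, k2, p1, p2, k3] as OpenCV has them; the pictures are not rectified), "rvec" (rotation vector, rad) and "tvec" (3), from world to camera coordinates, as OpenCV has them. Camera axes: x right, y down, z forward; pixel columns grow to the right and rows downward; lengths in mm; the calibration is good to about 2 mm. A picture is of the moment at which its call begins.
- workorder.sign_off(): hands the job in; it is judged then, once.
Trained networks look in the newest picture that a camera, given by its name, has taken for a name from the list of things; names that differ only in an ending like _2 or _b are one class to them, and where a whole thing is asked for, a point or a joint stands for the part that bears it (a point fixed in the world has none). Each returns a list of dicts, best first, with "p" (0 to 1); they miss things now and then, are a little off and sometimes report something else, mostly with a low value. They report only what shows in the picture. A call takes as long as a camera call. They do not tell look-alikes from the thing itself.
- spot_in(camera, label): "xyz" ([x, y, z] in mm, in the coordinates of the camera as it stood for that picture, good to about 4 mm: the middle of the surface that is visible of it).
- pinpoint(camera, label): "xyz" ([x, y, z] in mm, in the coordinates of the camera as it stood for that picture, good to about 4 mm: a listed point, or the origin of a listed thing).
The state is a dict: "t": time; "q": joint angles; "joint_vel": joint speeds; "joint_torque": joint torques, N m; "tcp_pos": TCP position; "tcp_rot": TCP orientation; "ft_force": force on the tool from outside, world axes, zero at the start; "wrist_torque": the same for the moment, N m; "gripper_width": opening from 0.0 (shut) to 1.0 (fully open); "grip_force": force on a finger pad.
Only numpy, scipy, OpenCV 4.12 (cv2) and the standard library are available. Lean on these libraries where they do the work, as an engineer would, in place of code of your own. Each camera call takes 0.05 s, during which the arm holds its last target. There are 200 camera calls.

## Working session

There is one attempt and no reset: what is moved stays moved. The work goes in short steps, Python scripts to look and compute and a tool call to move; the robot and the scene stay as the last step left them, time stands still between calls to the robot, and variables do not carry over. Pictures are saved under pics/ and viewed, at most 10 in all, crops included, and the job is handed in when it is done.

Besides the shell and the picture viewer there is one more tool, called after "Emit:" by a JSON object that holds its "api" and its "payload", one argument or row to a line. arm_command: Moves the arm, as the interface text tells. Its arguments: {"type":"object","properties":{"increments":{"type":"array"},"force":{"type":"number"}},"required":["increments"]}

```bash
mkdir -p pics; cat > h.py <<'E'
from workcell import bot,get_image,workorder,spot_in,pinpoint
import numpy as np,cv2
def world(d,p):
    R=cv2.Rodrigues(np.array(d['rvec'],float))[0]
    return (np.asarray(p,float)-np.ravel(d['tvec']))@R
def cloud(d):
    K=np.array(d['camera_matrix']);z=d['depth'];h,w=z.shape
    uv=np.stack(np.meshgrid(np.arange(w),np.arange(h)),-1).reshape(-1,1,2).astype(np.float64)
    n=cv2.undistortPoints(uv,K,np.array(d['dist_coeffs'],float)).reshape(h,w,2)
    return world(d,np.dstack([n*z[...,None],z]).reshape(-1,3)).reshape(h,w,3)
E
python3 - <<'E'
from h import *
for c in ('top','side'):
    d=get_image(c); cv2.imwrite(f'pics/{c}0.png',d['img']); np.save(f'{c}0.npy',cloud(d))
    print(c,'cam at',world(d,[0,0,0]).round())
    for l in ('jar','pocket','led_module','tray'):
        for r in pinpoint(c,l)[:3]: print(l,round(r['p'],2),world(d,r['xyz']).round())
print(bot.sense())
E
```

```text
top cam at [405.  64. 891.]
jar 0.94 [579. -17.  22.]
pocket 0.58 [568. -14.  18.]
led_module 0.87 [557. 282.   2.]
led_module 0.85 [655. 399.   2.]
led_module 0.7 [539. 448.   7.]
tray 0.57 [ 574. -319.   -1.]
side cam at [204. 977. 670.]
jar 0.58 [579. -18.  22.]
pocket 0.73 [570. -17.  15.]
led_module 0.94 [559. 282.  -1.]
led_module 0.77 [539. 453.   0.]
led_module 0.67 [404. 279.  -3.]
tray 0.77 [ 582. -320.   -0.]
{'t': 0.5, 'q': array([-6.68811110e+01,  2.17125108e+01,  9.93649117e+01,  1.62628104e-03,
        5.89288080e+01, -1.90877163e+00]), 'joint_vel': array([-0.05105948,  0.02348247, -0.01126735, -0.02406766,  0.01976679,
        0.00205769]), 'joint_torque': array([ 8.03557996e-04, -7.63166285e+01, -4.34440362e+01,  6.51419582e-02,
        3.94785299e-02, -3.38497205e-05]), 'tcp_pos': array([ 296.12251721, -634.25731643,  213.87117012]), 'tcp_rot': array([-1.79993819e+02, -1.59961718e-03,  2.50268211e+01]), 'ft_force': array([-0.72082735,  0.35132444, -0.39270739]), 'wrist_torque': array([ 0.03400849, -0.01590878,  0.04792075]), 'grip_force': 0.0, 'gripper_width': 0.9996450207267967}
```

```bash
cd pics; python3 -c "
import cv2,numpy as np
a=[cv2.imread(f) for f in('top0.png','side0.png')]
cv2.imwrite('both.png',cv2.resize(np.hstack(a),(800,300)))"
```

```text
(no output)
```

View pics/top0.png

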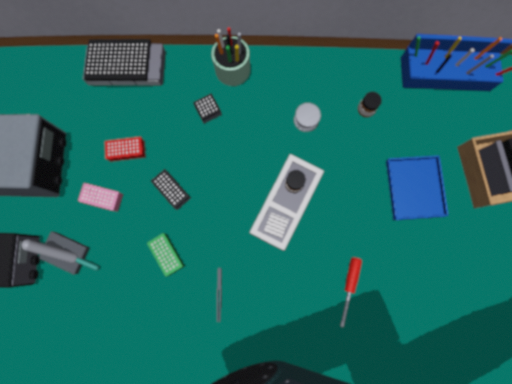

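View pics/side0.png

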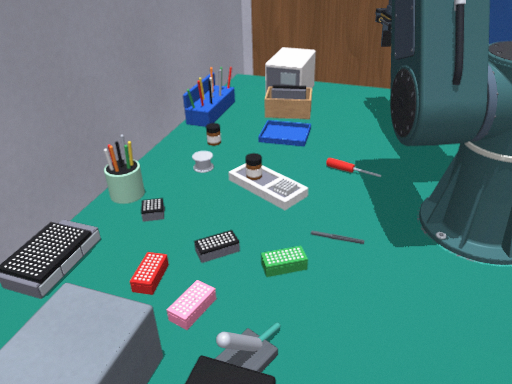

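The top view shows the cradle at (287,200) with the jar at (296,180), the tray at (417,188), and the grey/black LED module at (170,189). The look-alikes are green, red and pink, plus the square tile at (207,107). The side view agrees. Next I'll get precise poses from depth.

```bash
python3 - <<'E'
from h import *
def rect(n,m):
    q=P[m][:,:2].astype(np.float32); (c,s,a)=cv2.minAreaRect(q)
    if s[0]<s[1]: s=s[::-1]; a+=90
    print(n,m.sum(),'c',np.round(c,1),'size',np.round(s,1),'ang',round(a,1),'z',np.median(P[m][:,2]).round(1),'mean',q.mean(0).round(1))
P=np.load('top0.npy')
def near(x,y,r,z0,z1): return (np.hypot(P[...,0]-x,P[...,1]-y)<r)&(P[...,2]>z0)&(P[...,2]<z1)
def big(m):
    n,l,s,_=cv2.connectedComponentsWithStats(m.astype(np.uint8),connectivity=4); return l==1+np.argmax(s[1:,4])
rect('jar top',big(near(579,-17,60,72,92)))
rect('led',big(near(557,282,70,24,36)))
rect('tray',big(near(578,-320,110,12,30)))
img=cv2.imread('pics/top0.png').astype(int)
rect('cradle',big(near(530,5,170,22,31)))
rect('cradle white',big(near(530,5,170,22,31)&(img.min(-1)>150)))
b=img; rect('tray blue',big(near(578,-320,120,-5,30)&(b[...,0]-b[...,1]>60)))
E
```

```text
jar top 297 c [574.8 -17.2] size [42.3 40.5] ang 0.8 z 80.7 mean [574.8 -17. ]
led 719 c [557.4 278.9] size [91.5 45.4] ang 43.9 z 30.7 mean [556.7 278.2]
tray 556 c [ 575.8 -317.4] size [152.  133.1] ang 5.1 z 19.5 mean [ 574.9 -321.2]
cradle 1499 c [533.7  -1.6] size [211.6  89. ] ang 153.9 z 26.4 mean [5.283e+02 4.000e-01]
cradle white 1451 c [533.7  -1.6] size [211.6  88.9] ang 153.9 z 26.5 mean [5.277e+02 4.000e-01]
tray blue 2928 c [ 574.7 -316.9] size [147.7 129.1] ang 4.4 z 4.9 mean [ 576.2 -319.4]
```

Emit:
{"api": "arm_command", "payload": {
  "increments": [
    [[0.01,-0.009,0,-0.016,0],[0.036,-0.031,0,-0.055,0],[0.072,-0.062,0,-0.11,0],[0.113,-0.097,0,-0.173,0],[0.154,-0.132,0,-0.236,0],[0.196,-0.168,0,-0.298,0],[0.237,-0.203,0,-0.361,0],[0.278,-0.238,0,-0.424,0],[0.319,-0.273,0,-0.487,0],[0.36,-0.309,0,-0.55,0],[0.402,-0.344,0,-0.612,0],[0.443,-0.379,0,-0.675,0],[0.479,-0.41,0,-0.73,0],[0.505,-0.432,0,-0.769,0],[0.515,-0.441,0,-0.785,0],[0.515,-0.441,0,-0.785,0],[0.515,-0.441,0,-0.785,0]]
  ]
}}

```text
t: 2.62
tcp_pos: [575.7, -17.6, 213.9]
tcp_rot: [-180.0, 0.0, 69.9]
ft_force: [0.7, -0.2, 0.4]
gripper_width: 1.002
grip_force: 0.0
```

Emit:
{"api": "arm_command", "payload": {
  "increments": [
    [[0,0,0.02,0,0],[0,0,0.06,0,0],[0,0,0.1,0,0],[0,0,0.135,0,0],[0,0,0.16,0,0],[0,0,0.174,0,0],[0,0,0.179,0,0],[0,0,0.179,0,0],[0,0,0.179,0,90],[0,0,0.179,0,110],[0,0,0.179,0,130],[0,0,0.179,0,150],[0,0,0.179,0,200],[0,0,0.179,0,200],[0,0,0.179,0,200],[0,0,0.179,0,200]]
  ],
  "force": 15
}}

```text
t: 4.62
tcp_pos: [576.3, -16.8, 35.0]
tcp_rot: [180.0, -0.0, 70.0]
ft_force: [0.1, -0.6, 0.1]
gripper_width: 0.475
grip_force: 15.0
```

Emit:
{"api": "arm_command", "payload": {
  "increments": [
    [[0,0,-0.01,0,200],[0,0,-0.035,0,200],[0,0,-0.065,0,200],[0,0,-0.085,0,200],[-0.006,0.002,-0.09,0,200],[-0.022,0.008,-0.09,0,200],[-0.05,0.018,-0.09,0,200],[-0.085,0.031,-0.09,0,200],[-0.122,0.044,-0.09,0,200],[-0.16,0.058,-0.09,0,200],[-0.198,0.072,-0.09,0,200],[-0.233,0.084,-0.09,0,200],[-0.26,0.094,-0.09,0,200],[-0.277,0.1,-0.09,0,200],[-0.283,0.102,-0.09,0,200],[-0.283,0.102,-0.09,0,200]]
  ]
}}

```text
t: 6.62
tcp_pos: [575.0, -317.4, 124.5]
tcp_rot: [-180.0, -0.0, 70.0]
ft_force: [0.7, -0.5, -1.5]
gripper_width: 0.478
grip_force: 15.0
```

```bash
python3 - <<'E'
from h import *
d=get_image('side'); cv2.imwrite('pics/s1.png',d['img'][60:260,120:460])
s=bot.sense();print(s['tcp_pos'],s['gripper_width'],s['grip_force'])
for c in('side','top'):
    d=get_image(c)
    for r in pinpoint(c,'jar')[:3]: print(c,r['p'],world(d,r['xyz']).round())
E
```

```text
[ 575.11172847 -317.05690283  124.66648098] 0.47562940860251934 14.997537598974304
side 0.66 [ 577. -322.  109.]
top 0.62 [ 577. -322.  114.]
```

View pics/s1.png

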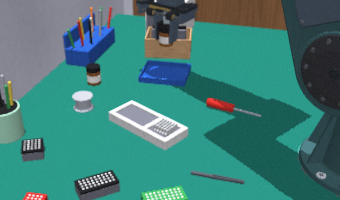

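The picture shows the jar held upright in the gripper at crop (165,35) above the tray, and the pocket is free. I'll lower it and release.

Emit:
{"api": "arm_command", "payload": {
  "increments": [
    [[0,0,0.015,0,200],[0,0,0.045,0,200],[0,0,0.075,0,200],[0,0,0.093,0,200],[0,0,0.1,0,200],[0,0,0.103,0,200],[0,0,0.105,0,200],[0,0,0.105,0,200],[0,0,0.105,0,120],[0,0,0.105,0,100],[0,0,0.105,0,60],[0,0,0.105,0,20],[0,0,0.105,0,0],[0,0,0.105,0,0],[0,0,0.09,0,0],[0,0,0.05,0,0],[0,0,0.0,0,0],[0,0,-0.02,0,0],[0,0,-0.025,0,0]]
  ]
}}

```text
t: 9.25
tcp_pos: [575.7, -317.9, 151.5]
tcp_rot: [179.9, 0.0, 70.0]
ft_force: [-0.1, 0.4, -0.4]
gripper_width: 1.001
grip_force: 0.0
```

```bash
python3 - <<'E'
from h import *
s=bot.sense();print(s['tcp_pos'],s['gripper_width'],s['grip_force'])
for c in('side','top'):
    d=get_image(c)
    if c=='side': cv2.imwrite('pics/s2.png',d['img'][60:260,120:460])
    for r in pinpoint(c,'jar')[:3]: print(c,r['p'],world(d,r['xyz']).round())
E
```

```text
[ 575.74419735 -317.88107926  151.489615  ] 1.0010915310885167 0.0
side 0.74 [ 579. -323.    0.]
top 0.83 [ 580. -321.    6.]
```

View pics/s2.png

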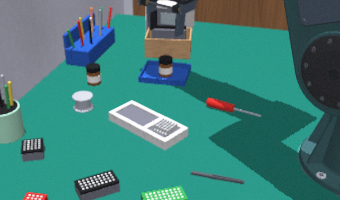

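The jar stands upright in the tray at crop (165,65), with the gripper clear above it. Next, the LED module.

Emit:
{"api": "arm_command", "payload": {
  "increments": [
    [[0.011,-0.004,0,0.01,0],[0.039,-0.015,0,0.032,0],[0.078,-0.031,0,0.064,0],[0.122,-0.049,0,0.1,0],[0.167,-0.066,0,0.137,0],[0.211,-0.084,0,0.173,0],[0.255,-0.102,0,0.21,0],[0.3,-0.119,0,0.246,0],[0.344,-0.137,0,0.282,0],[0.389,-0.155,0,0.319,0],[0.433,-0.172,0,0.355,0],[0.477,-0.19,0,0.392,0],[0.516,-0.206,0,0.424,0],[0.544,-0.217,0,0.446,0],[0.555,-0.221,0,0.456,0],[0.555,-0.221,0,0.456,0],[0.555,-0.221,0,0.456,0]]
  ]
}}

```text
t: 11.58
tcp_pos: [557.2, 278.6, 149.7]
tcp_rot: [-180.0, 0.0, 43.9]
ft_force: [0.0, -0.2, -0.3]
gripper_width: 1.0
grip_force: 0.0
```

Emit:
{"api": "arm_command", "payload": {
  "increments": [
    [[0,0,0.015,0,0],[0,0,0.05,0,0],[0,0,0.09,0,0],[0,0,0.12,0,0],[0,0,0.135,0,0],[0,0,0.14,0,0],[0,0,0.14,0,0],[0,0,0.14,0,90],[0,0,0.14,0,110],[0,0,0.14,0,130],[0,0,0.14,0,150],[0,0,0.14,0,200],[0,0,0.14,0,200],[0,0,0.14,0,200],[0,0,0.13,0,200],[0,0,0.09,0,200],[0,0,0.05,0,200],[0,0,0.04,0,200],[0,0,0.04,0,200]]
  ],
  "force": 20
}}

```text
t: 13.95
tcp_pos: [557.4, 279.5, 110.2]
tcp_rot: [180.0, -0.0, 43.9]
ft_force: [-0.2, -0.5, -2.1]
gripper_width: 0.492
grip_force: 20.0
```

```bash
python3 - <<'E'
from h import *
s=bot.sense();print(s['tcp_pos'],s['tcp_rot'],s['gripper_width'],s['grip_force'])
for c in('side','top'):
    d=get_image(c)
    if c=='side': cv2.imwrite('pics/s3.png',d['img'])
    else:
        P=cloud(d); R=np.load('top0.npy')
        m=(np.hypot(R[...,0]-533.7,R[...,1]+1.6)<140)&(P[...,2]>22)&(P[...,2]<31)&(d['img'].min(-1)>150)
        n,l,st,_=cv2.connectedComponentsWithStats(m.astype(np.uint8)); m=l==1+np.argmax(st[1:,4])
        print(cv2.minAreaRect(P[m][:,:2].astype(np.float32)))
        f=(np.hypot(P[...,0]-568,P[...,1]+18)<50)&(np.abs(P[...,2]-20)<2.5)
        print('floor',P[f].mean(0),cv2.minAreaRect(P[f][:,:2].astype(np.float32)))
    for r in pinpoint(c,'led_module')[:3]: print(c,r['p'],world(d,r['xyz']).round())
    for r in pinpoint(c,'pocket')[:2]: print(c,r['p'],world(d,r['xyz']).round())
E
```

```text
[557.42635037 279.47739716 110.212097  ] [ 1.79986351e+02 -3.97367919e-02  4.38770509e+01] 0.49187847689779024 19.999980479478836
side 0.76 [558. 280.  99.]
side 0.74 [660. 399.   1.]
side 0.7 [406. 281.  -2.]
side 0.91 [566. -19.  14.]
((533.6597900390625, -1.5784454345703125), (88.99073028564453, 211.5254364013672), 63.85647201538086)
floor [567.60094996 -18.02047759  20.59990392] ((567.76513671875, -18.805343627929688), (65.31305694580078, 99.51753997802734), 64.25988006591797)
top 0.55 [558. 282. 101.]
top 0.54 [401. 284.   1.]
top 0.61 [569. -17.  22.]
top 0.45 [ 574. -320.    4.]
```

View pics/s3.png

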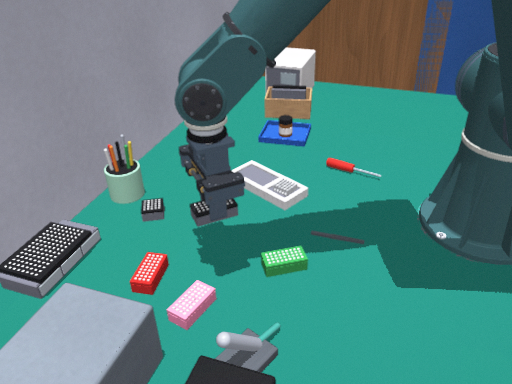

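The module is held flat at pixel (214,208), the jar stands in the tray at (285,127), and the pocket at (262,177) is empty. I'll carry the module over the pocket.

Emit:
{"api": "arm_command", "payload": {
  "increments": [
    [[-0.004,0.004,0,0.024,200],[-0.014,0.016,0,0.086,200],[-0.028,0.031,0,0.171,200],[-0.044,0.049,0,0.269,200],[-0.06,0.067,0,0.367,200],[-0.076,0.084,0,0.464,200],[-0.091,0.102,0,0.562,200],[-0.107,0.12,0,0.66,200],[-0.123,0.138,0,0.757,200],[-0.139,0.156,0,0.855,200],[-0.155,0.173,0,0.953,200],[-0.171,0.191,0,1.051,200],[-0.185,0.207,0,1.136,200],[-0.195,0.218,0,1.198,200],[-0.199,0.222,0,1.222,200],[-0.199,0.222,0,1.222,200],[-0.199,0.222,0,1.222,200]]
  ]
}}

```text
t: 16.38
tcp_pos: [567.8, -18.0, 109.9]
tcp_rot: [-180.0, 0.0, -26.1]
ft_force: [-0.7, 1.0, -1.4]
gripper_width: 0.494
grip_force: 20.0
```

```bash
python3 - <<'E'
from h import *
s=bot.sense();print(s['tcp_pos'],s['tcp_rot'],s['gripper_width'],s['grip_force'])
for c in('side','top'):
    d=get_image(c)
    if c=='side': cv2.imwrite('pics/s4.png',d['img'][80:280,180:440])
    for r in pinpoint(c,'led_module')[:4]: print(c,r['p'],world(d,r['xyz']).round())
E
```

```text
[567.80658399 -18.04835274 109.9310163 ] [-1.79997578e+02  1.32054374e-03 -2.60761616e+01] 0.4937800421156198 20.00005155801773
side 0.85 [541. 451.  -1.]
side 0.68 [405. 280.  -3.]
side 0.67 [566. -15.  98.]
side 0.64 [657. 398.   1.]
top 0.82 [655. 399.   2.]
top 0.73 [536. 450.   3.]
top 0.63 [403. 281.   4.]
```

View pics/s4.png

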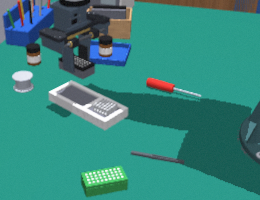

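The module sits over the pocket at crop (78,65), aligned along it. I'll lower and release.

Emit:
{"api": "arm_command", "payload": {
  "increments": [
    [[0,0,0.01,0,200],[0,0,0.035,0,200],[0,0,0.06,0,200],[0,0,0.072,0,200],[0,0,0.077,0,200],[0,0,0.0795,0,200],[0,0,0.0795,0,200],[0,0,0.0795,0,200],[0,0,0.0795,0,120],[0,0,0.0795,0,90],[0,0,0.0795,0,50],[0,0,0.0795,0,20],[0,0,0.0795,0,20],[0,0,0.065,0,20],[0,0,0.03,0,20],[0,0,-0.01,0,20],[0,0,-0.05,0,20],[0,0,-0.06,0,20],[0,0,-0.06,0,20]]
  ]
}}

```text
t: 18.95
tcp_pos: [568.0, -18.5, 170.7]
tcp_rot: [-180.0, -0.1, -26.1]
ft_force: [-0.4, -0.5, -0.1]
gripper_width: 0.923
grip_force: 0.0
```

```bash
python3 - <<'E'
from h import *
s=bot.sense();print(s['t'],s['tcp_pos'],s['gripper_width'],s['grip_force'])
for c in('side','top'):
    d=get_image(c);P=cloud(d)
    if c=='side': cv2.imwrite('pics/s5.png',d['img'][80:280,180:440])
    m=(np.hypot(P[...,0]-568,P[...,1]+18)<60)&(P[...,2]>40)&(P[...,2]<62)
    if m.sum()>20:
        A=np.c_[P[m][:,:2]-[568,-18],np.ones(m.sum())]; q=np.abs(P[m][:,2]-np.median(P[m][:,2]))<4
        print(c,m.sum(),cv2.minAreaRect(P[m][:,:2].astype(np.float32)),'plane',np.linalg.lstsq(A[q],P[m][q][:,2],rcond=None)[0].round(3))
    for l in('led_module','jar'):
        for r in pinpoint(c,l)[:4]: print(c,l,r['p'],world(d,r['xyz']).round())
E
```

```text
18.95 [568.02064875 -18.51864671 170.67741022] 0.9232483110137356 0.0
side 401 ((568.254150390625, -16.467647552490234), (48.73138427734375, 92.25801849365234), 64.26473999023438) plane [-0.0000e+00 -1.8000e-02  5.0949e+01]
side led_module 0.98 [405. 278.  -2.]
side led_module 0.92 [567. -15.  19.]
side led_module 0.86 [540. 450.   3.]
side led_module 0.68 [657. 399.   0.]
side jar 0.78 [ 578. -321.    5.]
top led_module 0.98 [538. 451.   4.]
top led_module 0.66 [404. 283.  -0.]
top led_module 0.61 [656. 401.   2.]
top jar 0.6 [ 577. -321.    7.]
```

View pics/s5.png

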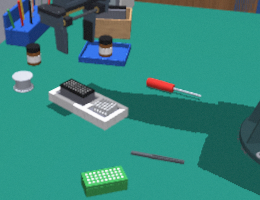

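The module lies flat in the pocket at crop (77,90): its top is at z 51 mm, its centre is within about 3 mm, and it is aligned. The jar stands in the tray at (105,45), and the gripper is clear.

```bash
python3 -c "
from workcell import workorder
print(workorder.sign_off())"
```

```text
the job is handed in; nothing more can be done
None
```

The jar stands upright in the tray, the LED module lies flat and dots up in the oblong pocket, and the job was handed in at about 19 s (sign-off returned no verdict).

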